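Load watch-movement carriers into the sloping magazine

TASK

Slide both movement carriers into the sloping magazine tube through its open upper end, both facing the same way with the rounded nose going down first, each fully home: the first against the bottom stop, the second right against the first. Then push the black-knobbed bolt fully across the mouth to lock them in. Leave the other things on the bench where they are.

Things in the scene. Friction and masses are not known exactly. Their poses are not given: they have to be found in the camera images.
- carrier1: One of two identical loose grey movement carriers, 0.1-0.2 kg, flat on the 2 mm bench mat: plate 80 x 46 mm, 12 mm thick, one end a half-round nose (radius 23 mm) with a thin brass watch movement on top (up to 16 mm high), the other a square tail with an upright grip rib. Origin: centre of the underside, 40 mm from nose and tail; +x points to the nose, +z up.
- carrier1_rib (a point): Centre of the top of carrier1's grip rib: 19 mm from the carrier's centre towards the tail, 56 mm above the underside. The rib is 32 mm long (along the carrier) and 16 mm wide, rising from the plate's top.
- carrier1_nose (a point): Foremost point of carrier1's rounded nose, at its underside.
- carrier2: One of two identical loose grey movement carriers, 0.1-0.2 kg, flat on the 2 mm bench mat: plate 80 x 46 mm, 12 mm thick, one end a half-round nose (radius 23 mm) with a thin brass watch movement on top (up to 16 mm high), the other a square tail with an upright grip rib. Origin: centre of the underside, 40 mm from nose and tail; +x points to the nose, +z up.
- carrier2_rib (a point): Centre of the top of carrier2's grip rib: 19 mm from the carrier's centre towards the tail, 56 mm above the underside. The rib is 32 mm long (along the carrier) and 16 mm wide, rising from the plate's top.
- carrier2_nose (a point): Foremost point of carrier2's rounded nose, at its underside.
- tube: Fixed aluminium tube (C-section channel) sloping 30 degrees, low end nearer the robot. Origin: channel floor, centreline, at the face of the bottom stop, 47 mm above the table. +x runs up the slope along the channel, +y across it to the bolt's side, +z square to the floor. Channel 50 mm wide inside; walls 6 mm thick. Two carriers in contact fill x = 0 to 160 mm.
- tube_mouth (a point): Channel floor centre at the tube's mouth, 160 mm up the slope. Below it inturned lips cover the channel (underside 16 mm, top 20 mm above the floor; 34 mm open slot in the middle for the ribs), so carriers only enter here, sliding downhill. Above it the bare floor runs on 65 mm as an apron; its last 44 mm has 16 mm high guide walls that flare from about 50 to 57 mm apart.
- magazine: The tube's dark foot with its posts, 230 x 110 mm, 8 mm high; carries the tube and does not move. Origin under its centre, +x to the uphill end, +z up. The tube's stop lies 95 mm from it towards -x.
- bolt (a joint): Slide bolt across the mouth, in m: 0 fully open (channel clear), 0.045 fully closed. Moves along the tube's -y, needs about 2 N, stays where left. Its steel bar (10 mm wide, centred at tube x = 172 mm, top 11 mm above the floor plane) passes 7 mm behind the tail of a second carrier fully home and is blocked by one that stands out farther.
- bolt_knob (a point): Centre of the top of the bolt's upright black knob: diameter 16 mm, square to the tube floor, from 11 to 47 mm above the floor plane; at tube x = 172 mm, y = 88 mm when open, 43 mm when closed.
- loupe: Black eyeglass, 42 mm across, 34 mm high, standing; origin under its centre. Bystander.
- watch_case: Round steel watch case, 40 mm across, 12 mm high, between the carriers; origin under its centre. Bystander.
- tweezers: Brass tweezers 130 mm long, 6 mm high, lying on the robot's side of the carriers; origin under the middle. Bystander.
- screwdriver: Steel screwdriver 140 mm long, lying across beyond the carriers, handle about 20 mm thick; origin near its middle, x along it. Bystander.
- vise: Small steel movement vise 60 x 40 mm, 28 mm high, beyond the carriers; origin under its centre. Bystander.
Mind the look-alikes: they are no part of the job. Leave any pink or red look-alike of the carrier1 alone.

How it is judged:
By the outcome, as a careful person would: the job done as asked, in the order asked, and still so for the second after the job is handed in, with the robot touching nothing.
It also fails if it takes over 72 s, if anything falls off the work surface, if the arm or the gripper's body presses on something with over 40 N, if the wrist force passes 120 N, or if a joint passes its speed limit or range.

ROBOT

A 6-joint arm with a two-finger parallel gripper is mounted at the origin on the work surface. World frame = base frame: x ahead of the robot, y to its left, z up, the work surface at z = 0. Lengths are in m, angles in rad, forces in N, time in s.
With the tool pointing down it reaches from about 0.275 to 0.875 m from the base axis. Payload 12.5 kg.
Tool frame: the origin (TCP) lies at the very end of the fingers, on their centre line; the grasp point (between the pads) lies 19 mm behind it; z points along the fingers, y is the line along which they close (so a half turn about z gives the same grasp; the last joint's range is limited). The gripper opens to 85 mm and grips with 20 to 120 N. Pads are 22 mm wide; open, the fingers measure 114 mm over their backs; the gripper's body (76 mm by 85 mm) begins 54 mm behind the grasp point. The pads swing forward as they close: fully open they stand 13 mm farther back than shut.
Start: joints at [-1.319, 0.351, 1.652, -0, 1.139, -0.085], TCP at [0.182, -0.519, 0.231] pointing down, gripper open.
Joint ranges: [-2.75, 2.75], [-0.79, 2.1], [0.01, 2.65], [-1.57, 4.71], [0.07, 3.14], [-2.87, 2.87]. Speed limits (rad/s): [2.22, 2.22, 2.79, 3.14, 3.14, 3.14].

INTERFACE

Orientations are given as a 3x3 rotation matrix whose columns are the frame's x, y, z axes.
In Python, from bench import manip gives the robot as it stands. Calls block until the motion is done:
- manip.move_ptp(position, orientation): joint-space move of the TCP to a pose.
- manip.move_l(position, attitude=None, max_speed=0.15): straight line of the TCP; attitude=None keeps the orientation; max_speed is the mean speed in m/s.
- manip.move_j(angles): joint-space move.
- manip.set_gripper(opening, effort=None): opening from 0.0 (shut) to 1.0 (fully open); effort is the grip in N (None keeps the last); returns when the fingers have stopped.
- manip.dwell(seconds).
- manip.inverse_kinematics(position, orientation): joint angles nearest the present ones, or None.
- manip.grab_frame(name): name is "scene" or "top" or "wrist"; returns (picture, depth): 384x512x3 uint8, red, green, blue; 384x512 float32, m along the optical axis (not along the pixel's ray), 0 where there is no reading.
- manip.get_calibration(name): a dict with "camera_matrix" (3x3 intrinsics, pixels), "k1" (the pictures are not rectified: a ray, as slopes to the right and down, at radius r is drawn at 1 + k1 r^2 times it, then the intrinsics apply), "R" (3x3) and "t" (3): a world point X has camera coordinates R X + t. Camera axes: x right, y down, z forward; pixel columns grow to the right and rows downward; lengths in m; the calibration is good to about 2 mm. A picture is of the moment at which its call begins: read the wrist's pose just before it. get_calibration takes no time and is no camera call; for the wrist camera it gives the pose at the moment of the call.
A pose or a line that the arm cannot do raises manip.Unreachable and nothing moves.
- manip.sign_off(): hands the job in; it is judged then, once.
Trained networks look in the newest picture that a camera, given by its name, has taken for a name from the list of things; names that differ only in an ending like _2 or _b are one class to them, and where a whole thing is asked for, a point or a joint stands for the part that bears it (a point fixed in the world has none). Each returns a list of dicts, best first, with "confidence" (0 to 1); they miss things now and then, are a little off and sometimes report something else, mostly with a low value. They report only what shows in the picture. A call takes as long as a camera call. They do not tell look-alikes from the thing itself.
- manip.look_for(camera, name): "at" ([x, y, z] in m, in world coordinates, good to about 4 mm: the middle of the surface that is visible of it).
Readings, each from a call of its own:
- manip.current_time(): time.
- manip.current_qpos(): joint angles.
- manip.current_joint_vel(): joint speeds.
- manip.current_joint_torque(): joint torques, N m.
- manip.current_ee_pos(): TCP position.
- manip.current_tcp_rot(): TCP orientation.
- manip.current_force(): force on the tool from outside, world axes, zero at the start.
- manip.current_ft_torque(): the same for the moment, N m.
- manip.current_grip_width(): opening from 0.0 (shut) to 1.0 (fully open).
- manip.current_grip_force(): force on a finger pad.
Only numpy, scipy, OpenCV 4.12 (cv2) and the standard library are available. Lean on these libraries where they do the work, as an engineer would, in place of code of your own. Each camera call takes 0.05 s, during which the arm holds its last target. There are 200 camera calls.

## Working session

There is one attempt and no reset: what is moved stays moved. The work goes in short steps, each a Python script; the robot and the scene stay as the last script left them, time stands still between calls to the robot, and variables do not carry over. Pictures are saved under pics/ and viewed, at most 10 in all, crops included, and the job is handed in when it is done.

```bash
ls; mkdir -p pics
python3 - <<'E'
from bench import manip
import cv2, numpy as np
a=[]
for n in ["scene","top"]:
    p,d=manip.grab_frame(n); np.savez(f"{n}.npz",p=p,d=d); c=manip.get_calibration(n); print(n,c)
    a.append(p)
    cv2.imwrite(f"pics/{n}0.png",cv2.resize(p[:,:,::-1],(800,600),interpolation=cv2.INTER_CUBIC))
    for t in ["carrier1","tube","magazine","bolt_knob","watch_case"]:
        print(n,t,[(np.round(r["at"],3).tolist(),round(r["confidence"],2)) for r in manip.look_for(n,t)])
print(manip.current_time())
E
```

```text
pics
scene {'camera_matrix': array([[453.16005871,   0.        , 260.20054497],
       [  0.        , 453.16005871, 198.18872208],
       [  0.        ,   0.        ,   1.        ]]), 'k1': -0.17571806788145786, 'R': array([[ 0.42428454,  0.90550663,  0.00635332],
       [ 0.56023364, -0.2569782 , -0.78746458],
       [-0.71142174,  0.33766839, -0.61632716]]), 't': array([-0.1713051 , -0.23159237,  1.4487756 ])}
scene carrier1 [([0.46, -0.367, 0.009], 0.85), ([0.565, -0.149, 0.017], 0.73), ([0.407, -0.103, 0.012], 0.73), ([0.637, -0.044, 0.013], 0.71)]
scene tube [([0.624, 0.16, 0.132], 0.83)]
scene magazine [([0.638, 0.135, 0.049], 0.69)]
scene bolt_knob [([0.643, 0.211, 0.154], 0.62)]
scene watch_case [([0.509, -0.232, 0.014], 0.76)]
top {'camera_matrix': array([[364.23377741,   0.        , 255.82868011],
       [  0.        , 364.23377741, 185.92997965],
       [  0.        ,   0.        ,   1.        ]]), 'k1': -0.015253757296434012, 'R': array([[ 0.02047142, -0.99921142,  0.0340214 ],
       [-0.99811518, -0.02239436, -0.05713644],
       [ 0.05785327, -0.03278761, -0.99778654]]), 't': array([-0.07683622,  0.54277973,  0.96086899])}
top carrier1 [([0.457, -0.36, 0.013], 0.89), ([0.543, -0.142, 0.014], 0.81), ([0.41, -0.097, 0.014], 0.68), ([0.615, -0.03, 0.012], 0.6), ([0.648, -0.204, 0.038], 0.28)]
top tube [([0.6, 0.16, 0.124], 0.8)]
top magazine [([0.595, 0.138, 0.095], 0.62)]
top bolt_knob [([0.639, 0.209, 0.143], 0.68), ([0.452, -0.356, 0.016], 0.21)]
top watch_case [([0.506, -0.231, 0.012], 0.7), ([0.675, -0.322, 0.02], 0.64), ([0.454, -0.359, 0.018], 0.28)]
0.6
```

View pics/top0.png

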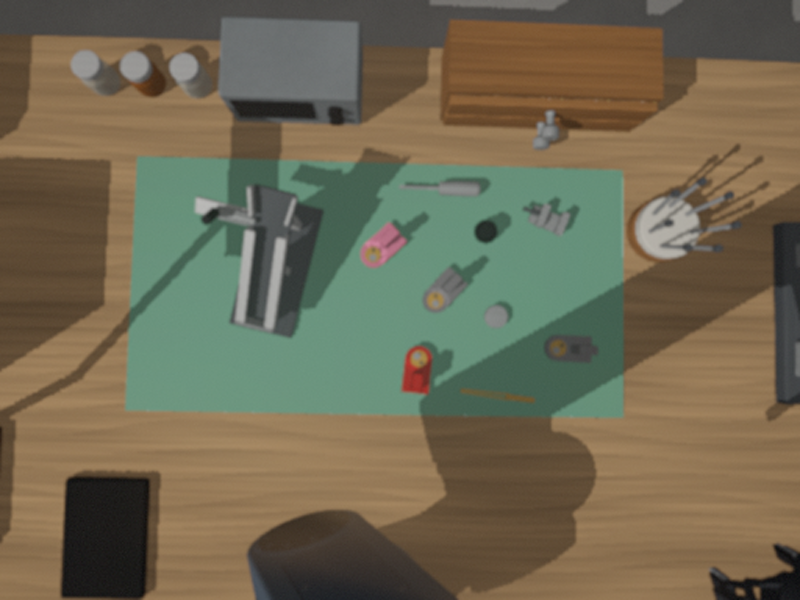

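View pics/scene0.png

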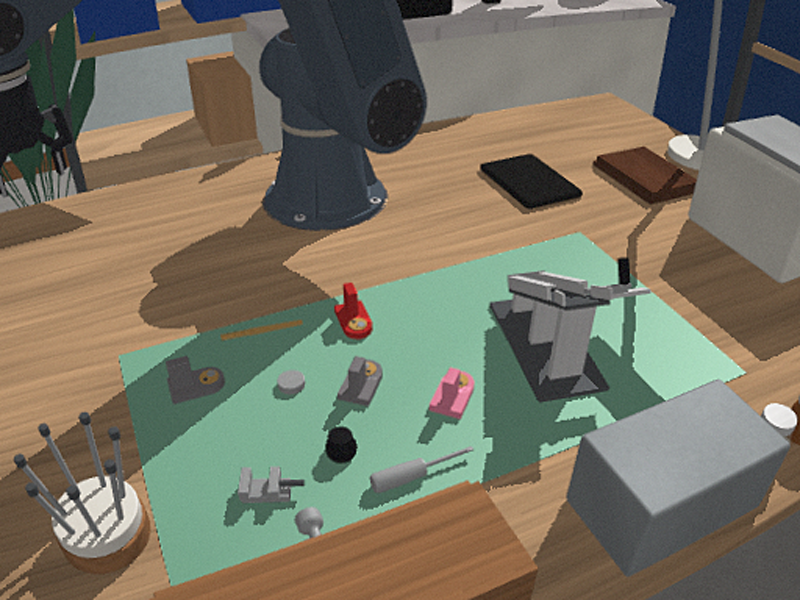

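Top picture (800x600): the candidates for the carriers are grey (445,288), grey (572,348), pink (383,246) and red (417,370). I take the two greys. The tube runs from its low end at (255,330) up to its mouth at (270,195), with the black knob at (208,214). Next I take wrist close-ups of both greys and the tube.

```bash
cat > h.py <<'E'
from bench import manip
import cv2, numpy as np
def cloud(n):
    c=manip.get_calibration(n); p,d=manip.grab_frame(n)
    K=c["camera_matrix"]; h,w=d.shape
    u,v=np.meshgrid(np.arange(w),np.arange(h))
    uv=np.stack([u,v],-1).reshape(-1,1,2).astype(float)
    s=cv2.undistortPoints(uv,K,np.array([c["k1"],0,0,0.])).reshape(h,w,2)
    X=np.dstack([s*d[...,None],d])
    W=(X-c["t"])@c["R"]; W[d<=0]=np.nan
    return p,W,c
def down(yaw):  # tool x axis at yaw, z down
    c,s=np.cos(yaw),np.sin(yaw); return np.array([[c,s,0],[s,-c,0],[0,0,-1.]])
E
python3 - <<'E'
from h import *
R=manip.current_tcp_rot(); print(R.round(3)); c=manip.get_calibration("wrist")
C=-c["R"].T@c["t"]; print("cam in tool",R.T@(C-manip.current_ee_pos()),(R.T@c["R"].T).round(3),c["camera_matrix"][0,0])
off=R.T@(C-manip.current_ee_pos())
yaw=np.arctan2(R[1,0],R[0,0])
a=[]
for i,(x,y,z) in enumerate([(.49,-.25,.22),(.56,.15,.36)]):
    T=down(yaw if i==0 else 0); 
    pos=np.array([x,y,z])-T@np.array([off[0],off[1],0])
    try: manip.move_ptp(pos,T)
    except manip.Unreachable:
        T=down(yaw+np.pi/2);pos=np.array([x,y,z])-T@np.array([off[0],off[1],0]); manip.move_ptp(pos,T)
    p,W,c=cloud("wrist"); np.savez(f"w{i}.npz",p=p,W=W,R=c["R"],t=c["t"]); cv2.imwrite(f"pics/w{i}.png",p[:,:,::-1]); print(manip.current_time(),manip.current_qpos().round(2))
E
```

```text
[[ 0.944  0.33   0.   ]
 [ 0.33  -0.944  0.   ]
 [ 0.    -0.    -1.   ]]
cam in tool [ 0.06570652  0.00023295 -0.14381874] [[-0.    -0.965 -0.261]
 [ 1.    -0.    -0.   ]
 [ 0.    -0.261  0.965]] 300.7472167534335
1.9667 [-0.66  0.29  1.77 -0.    1.08  0.58]
3.6667 [ 0.2   0.19  1.55 -0.    1.4   1.78]
```

```bash
python3 -c "
import cv2,numpy as np
a=[cv2.imread(f'pics/w{i}.png') for i in (0,1)]
cv2.imwrite('pics/w01.png',cv2.resize(np.vstack(a),None,fx=.78,fy=.78))"
```

```text
(no output)
```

View pics/w01.png

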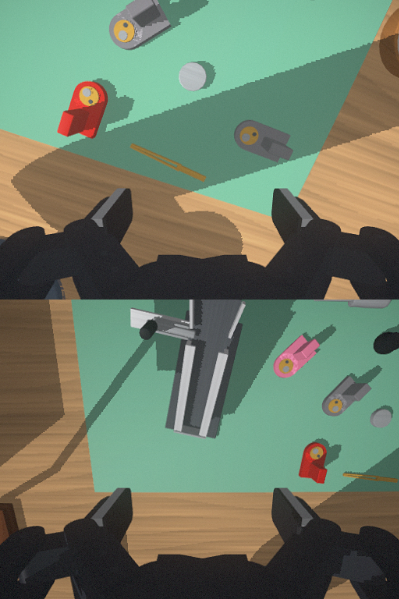

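Wrist views (stacked picture): the greys are at (137,22) and (262,140) in the upper frame, each with its rib on the tail side and no pink or red colour. The lower frame shows the tube with its lips and the knob at (150,328). Now I get metric fits from the clouds.

```bash
cat >> h.py <<'E'
def fit_carrier(W,cx,cy,r=.075):
    P=W.reshape(-1,3); P=P[np.isfinite(P).all(1)]
    P=P[np.hypot(P[:,0]-cx,P[:,1]-cy)<r]
    top=P[(P[:,2]>.052)&(P[:,2]<.066)]; pl=P[(P[:,2]>.009)&(P[:,2]<.022)]
    out=[]
    for Q in (top,pl):
        if len(Q)<8: out.append(None);continue
        (c,s,a)=cv2.minAreaRect(Q[:,:2].astype(np.float32)*1000)
        out.append((np.round(c,1).tolist(),np.round(s,1).tolist(),round(a,1),len(Q),round(float(np.median(Q[:,2])),4)))
    if out[0] and out[1]:
        d=pl[:,:2].mean(0)-top[:,:2].mean(0); out.append(round(float(np.degrees(np.arctan2(d[1],d[0]))),1))
    return out
E
python3 - <<'E'
from h import *
W0=np.load("w0.npz")["W"];W1=np.load("w1.npz")["W"]
_,Wt,_=cloud("top"); _,Ws,_=cloud("scene"); np.savez("t.npz",Wt=Wt,Ws=Ws)
for n,W in (("w0",W0),("w1",W1),("top",Wt),("scene",Ws)):
    for c in ((.457,-.363),(.545,-.143)): print(n,c,fit_carrier(W,*c))
    P=W.reshape(-1,3);P=P[np.isfinite(P).all(1)]
    m=P[(P[:,0]>.3)&(P[:,0]<.8)&(P[:,1]<.0)&(P[:,1]>-.4)&(P[:,2]<.008)]; print("mat z",np.median(m[:,2]) if len(m) else None)
    # lip tops / tube
    t=P[(P[:,0]>.44)&(P[:,0]<.8)&(P[:,1]>.05)&(P[:,1]<.22)&(P[:,2]>.06)&(P[:,2]<.25)]
    print("tube",len(t),t.min(0).round(3) if len(t) else 0,t.max(0).round(3) if len(t) else 0)
E
```

```text
w0 (0.457, -0.363) [([448.9, -377.3], [32.8, 16.1], 88.5, 484, 0.059), ([449.3, -358.6], [80.9, 46.3], 88.4, 1969, 0.0156), 86.1]
w0 (0.545, -0.143) [([556.1, -150.7], [16.4, 32.3], 47.7, 634, 0.0589), ([542.7, -138.4], [46.8, 79.8], 47.8, 2415, 0.0155), 146.0]
mat z 0.0031981650953689014
tube 0 0 0
w1 (0.457, -0.363) [None, None]
w1 (0.545, -0.143) [([556.6, -149.9], [17.4, 32.8], 46.6, 300, 0.0588), ([542.9, -137.1], [46.9, 80.1], 48.4, 1093, 0.0154), 129.9]
mat z 0.003102044308016362
tube 10456 [0.469 0.093 0.06 ] [0.676 0.22  0.179]
top (0.457, -0.363) [([452.6, -377.2], [15.6, 32.0], 0.3, 80, 0.0586), ([452.9, -358.7], [80.7, 45.9], 86.8, 395, 0.0151), 87.2]
top (0.545, -0.143) [([559.8, -149.9], [14.7, 31.5], 46.3, 77, 0.0585), ([545.5, -137.5], [45.9, 78.6], 48.3, 392, 0.0151), 137.9]
mat z 0.0026209960391073775
tube 2419 [0.473 0.094 0.06 ] [0.688 0.22  0.18 ]
scene (0.457, -0.363) [([450.1, -376.4], [21.4, 31.1], 4.3, 94, 0.0574), ([450.8, -357.6], [79.3, 49.5], 89.2, 423, 0.0142), 78.5]
scene (0.545, -0.143) [([558.8, -148.7], [16.0, 37.8], 50.0, 96, 0.0569), ([544.6, -135.5], [47.0, 82.0], 46.4, 335, 0.014), 115.7]
mat z 0.00221106527447535
tube 2056 [0.472 0.094 0.06 ] [0.691 0.22  0.177]
```

```bash
cat >> h.py <<'E'
def tube_axes(phi):
    c,s=np.cos(phi),np.sin(phi); a=np.radians(30)
    x=np.array([c*np.cos(a),s*np.cos(a),np.sin(a)]); y=np.array([-s,c,0]); return np.stack([x,y,np.cross(x,y)],1)
def fit_tube(W):
    P=W.reshape(-1,3);P=P[np.isfinite(P).all(1)]
    t=P[(P[:,0]>.44)&(P[:,0]<.8)&(P[:,1]>.05)&(P[:,1]<.24)&(P[:,2]>.055)&(P[:,2]<.2)]
    rng=np.random.default_rng(0);best=None
    for _ in range(3000):
        a,b,c=t[rng.choice(len(t),3,False)]; n=np.cross(b-a,c-a); l=np.linalg.norm(n)
        if l<1e-5: continue
        n/=l; n*=np.sign(n[2])
        if abs(np.degrees(np.arccos(n[2]))-30)>4: continue
        k=abs((t-a)@n)<.0012
        if best is None or k.sum()>best.sum(): best=k
    q=t[best]; m=q.mean(0); n=np.linalg.svd(q-m,full_matrices=False)[2][2]; n*=np.sign(n[2])
    phi=np.arctan2(-n[1],-n[0])
    R=tube_axes(phi); L=(q-m)@R
    r=cv2.minAreaRect(L[:,:2].astype(np.float32)*1000)
    return t,q,m,n,phi,r
E
python3 - <<'E'
from h import *
Z=np.load("t.npz")
for n,W in (("w1",np.load("w1.npz")["W"]),("top",Z["Wt"]),("scene",Z["Ws"])):
    t,q,m,nn,phi,r=fit_tube(W)
    print(n,len(t),len(q),"m",m.round(4),"tilt",np.degrees(np.arccos(nn[2])).round(2),"phi",np.degrees(phi).round(2),"rect",np.round(r[0],1),np.round(r[1],1),round(r[2],2))
    R=tube_axes(phi); h=(t-m)@nn*1000
    print("  hist h",np.histogram(h,bins=np.arange(-60,45,5)))
    L=(q-m)@R*1000
    print("  x pct",np.percentile(L[:,0],[0,1,50,99,100]).round(1),"y",np.percentile(L[:,1],[0,1,50,99,100]).round(1))
E
```

```text
w1 11102 5462 m [0.615  0.1475 0.1221] tilt 29.89 phi -12.72 rect [-25.4  36.4] [138.6 215.3] 86.35
  hist h (array([   0,    0,    0,    0,    0,    0,    0,    0,    0,    0,   19,
       3419, 3117,  548,  602, 1741, 1316,   36,   30,   35]), array([-60, -55, -50, -45, -40, -35, -30, -25, -20, -15, -10,  -5,   0,
         5,  10,  15,  20,  25,  30,  35,  40]))
  x pct [-135.1 -130.    18.8   73.5   78. ] y [-39.6 -33.8  -4.   96.5 101.9]
top 2513 829 m [0.6177 0.1499 0.1215] tilt 30.12 phi -12.14 rect [-14.6  29.8] [139.  188.9] 88.6
  hist h (array([  3,   4,   2,   2,   5,   0,   0,   0,   0,   0,  10, 689, 755,
       128, 153, 368, 316,  10,   7,   7]), array([-60, -55, -50, -45, -40, -35, -30, -25, -20, -15, -10,  -5,   0,
         5,  10,  15,  20,  25,  30,  35,  40]))
  x pct [-109.7 -106.4   14.5   75.8   78.4] y [-41.8 -38.2  -2.8  93.2  98.1]
scene 2242 269 m [0.6375 0.1517 0.1324] tilt 29.98 phi -11.96 rect [-43.7  23.5] [204.4 136.2] 0.14
  hist h (array([ 45,  46,  45,  58,  78,  84,  81,  81,  72,  54,  35, 255, 288,
       213, 202, 192, 142,  21,  18,  17]), array([-60, -55, -50, -45, -40, -35, -30, -25, -20, -15, -10,  -5,   0,
         5,  10,  15,  20,  25,  30,  35,  40]))
  x pct [-145.7 -130.    12.5   56.7   58.6] y [-44.6 -44.4  -2.4  89.   91.7]
```

```bash
cat >> h.py <<'E'
def fit_lips(W,phi0=-12.1):
    t,q,m,nn,phi,r=fit_tube(W); R=tube_axes(np.radians(phi0)); L=(t-m)@R*1000
    h=(t-m)@nn*1000
    k=(abs(h-20)<2.5)&(abs(L[:,1])<45)
    (c,s,a)=cv2.minAreaRect(L[k][:,:2].astype(np.float32)); aa=(a+45)%90-45
    if abs(a-aa)>1: s=s[::-1]
    # origin: upslope end of the lips is x=160
    x0=c[0]-80
    o=m+R@np.array([x0,c[1],0])/1000
    return phi0+aa,np.round(s,1),o,float(np.median(h[k]))
E
python3 - <<'E'
from h import *
Z=np.load("t.npz")
for n,W in (("w1",np.load("w1.npz")["W"]),("top",Z["Wt"]),("scene",Z["Ws"])):
    phi,s,o,hm=fit_lips(W); print(n,"phi",round(phi,2),s,"origin",o.round(4),"liph",round(hm,2))
    # knob: points 25..50 above floor
    R=tube_axes(np.radians(phi)); P=W.reshape(-1,3);P=P[np.isfinite(P).all(1)]; L=(P-o)@R*1000
    K=L[(abs(L[:,0]-172)<20)&(abs(L[:,1]-88)<20)&(L[:,2]>40)&(L[:,2]<55)]; print("  knob top",len(K),K.mean(0).round(1), K[:,2].max().round(1))
    for lo in range(-20,160,40):
        k=L[(L[:,0]>lo)&(L[:,0]<lo+40)&(abs(L[:,2]-20)<2.5)&(abs(L[:,1])<45)]; 
        if len(k): print("  ",lo,len(k),np.percentile(k[:,1],[0,2,98,100]).round(1),np.percentile(k[:,0],[0,100]).round(1), k[np.argsort(abs(k[:,1]))[:4],1].round(1))
E
```

```text
w1 phi -12.85 [224.4  64.2] origin [0.5122 0.1644 0.0619] liph 19.97
  knob top 12 [152.5  82.3  42.9] 45.6
   -20 451 [-30.1 -29.5  31.5  32.1] [-19.9  19.8] [-16. -16. -16. -16.]
   20 550 [-29.8 -29.2  31.7  32.4] [20.2 60. ] [-15.8 -15.8 -15.9 -15.9]
   60 682 [-29.8 -29.1  31.9  32.5] [ 60.1 100. ] [-15.5 -15.6 -15.7 -15.7]
   100 720 [-29.6 -28.9  32.2  32.8] [100.  133.6] [-15.4 -15.5 -15.5 -15.5]
   140 2 [-24.3 -23.3  27.2  28.3] [155.6 163.5] [-24.3  28.3]
top phi -12.06 [221.5  62.9] origin [0.5139 0.1651 0.0611] liph 20.01
  knob top 4 [152.6  78.8  45.4] 48.9
   -20 36 [-30.8 -30.6  30.6  30.7] [-18.9  19.8] [17.7 20.6 22.6 23.5]
   20 156 [-31.  -30.2  30.7  31.4] [20.5 59.9] [-16.9 -16.9  17.  -17.2]
   60 165 [-31.3 -30.7  30.3  31. ] [60.4 99.6] [ 16.7 -16.9  17.   17.2]
   100 159 [-31.5 -31.3  30.9  31.2] [100.1 134.2] [16.1 16.7 17.  17. ]
   140 4 [-30.3 -30.2  28.6  28.7] [164.3 174.1] [ 27.7  28.7 -29.1 -30.3]
scene phi -12.76 [165.6  65.4] origin [0.4897 0.171  0.0466] liph 20.17
  knob top 34 [177.3  80.8  44.6] 48.6
   -20 51 [-31.9 -31.8  29.   29.1] [-2.8 15.4] [ 0.3 -0.4  1.9  2.1]
   20 38 [-31.7 -31.7  31.1  33.5] [20.6 58.5] [-16.1  17.2  17.4  17.9]
   60 39 [-32.7 -32.2  31.8  31.9] [60.1 99.7] [ 16.6 -17.5  17.6  17.7]
   100 49 [-31.7 -31.7  32.5  32.5] [100.1 138.1] [-16.3  16.3 -16.7  17.3]
   140 39 [-30.8 -30.6  30.4  30.5] [140.7 162.8] [-15.2 -15.4  18.2  18.6]
```

```bash
cat >> h.py <<'E'
def fit_lips2(W,verbose=True):
    phi,s,o,_=fit_lips(W); P=W.reshape(-1,3);P=P[np.isfinite(P).all(1)]
    for it in range(4):
        R=tube_axes(np.radians(phi)); L=(P-o)@R*1000
        k=L[(abs(L[:,2]-20)<2.5)&(abs(L[:,1])<36)&(L[:,0]>-40)&(L[:,0]<200)]
        hi=np.percentile(k[:,0],97); b=np.arange(hi-120,hi-5,10); pts=[]
        for x in b:
            y=k[(k[:,0]>=x)&(k[:,0]<x+10),1]
            if len(y)>4: pts.append((x+5,(np.percentile(y,2)+np.percentile(y,98))/2))
        pts=np.array(pts); sl,ic=np.polyfit(pts[:,0],pts[:,1],1)
        phi+=np.degrees(sl)
        cnt=np.histogram(k[:,0],bins=np.arange(0,201,1))[0]; 
        end=np.percentile(k[:,0],99.3)
        o=o+R@np.array([end-160,ic+sl*(end-160),0])/1000
    fl=L[(abs(L[:,2])<3)&(abs(L[:,1])<12)&(L[:,0]>60)&(L[:,0]<200)]
    return phi,o,np.median(fl[:,2]) if len(fl) else None
E
python3 - <<'E'
from h import *
Z=np.load("t.npz")
for n,W in (("w1",np.load("w1.npz")["W"]),("top",Z["Wt"]),("scene",Z["Ws"])):
    phi,o,f=fit_lips2(W); R=tube_axes(np.radians(phi)); P=W.reshape(-1,3);P=P[np.isfinite(P).all(1)]; L=(P-o)@R*1000
    K=L[(abs(L[:,0]-172)<14)&(abs(L[:,1]-88)<14)&(L[:,2]>44)&(L[:,2]<50)]
    print(n,round(phi,2),o.round(4),"floor",f,"mouth",(o+R@[.16,0,0]).round(4),"knob",len(K),((K.max(0)+K.min(0))/2).round(1) if len(K) else 0)
# reachability of key poses
phi,o=-12.2,np.array([.489,.1695,.047]); R=tube_axes(np.radians(phi))
q0=manip.current_qpos()
for sg in (1,-1):
    T=np.stack([sg*R[:,0],-sg*R[:,1],-R[:,2]],1)
    for x,z in ((.224,.10),(.224,.026),(.139,.026),(.059,.026)):
        q=manip.inverse_kinematics(o+R@[x,0,z],T); print(sg,x,z,None if q is None else np.round(q,2))
for n,p,yaw in (("A",(.450,-.3772,.028),88.5),("B",(.557,-.150,.028),137.8)):
    for sg in (0,180):
        q=manip.inverse_kinematics(p,down(np.radians(yaw+sg))); print(n,sg,None if q is None else np.round(q,2))
E
```

```text
w1 -12.46 [0.4896 0.1704 0.0485] floor -0.04974252817833189 mouth [0.6249 0.1405 0.1285] knob 204 [172.3  81.2  46.7]
top -12.14 [0.5276 0.1623 0.0692] floor 0.0509978073660456 mouth [0.6631 0.1331 0.1492] knob 0 0
scene -12.93 [0.4917 0.1693 0.0479] floor 0.018875108860653945 mouth [0.6267 0.1383 0.1279] knob 19 [171.7  83.3  46.5]
1 0.224 0.1 [ 0.23  0.33  1.73 -0.38  0.63  2.27]
1 0.224 0.026 [ 0.21  0.47  1.71 -0.42  0.52  2.31]
1 0.139 0.026 [ 0.27  0.44  1.9  -0.63  0.4   2.58]
1 0.059 0.026 None
-1 0.224 0.1 [ 0.23  0.33  1.73 -0.38  0.63 -0.87]
-1 0.224 0.026 [ 0.21  0.47  1.71 -0.42  0.52 -0.83]
-1 0.139 0.026 [ 0.27  0.44  1.9  -0.63  0.4  -0.56]
-1 0.059 0.026 [ 0.34  0.43  2.06 -0.95  0.33 -0.15]
A 0 [-0.78  0.69  1.68 -0.    0.77 -0.75]
A 180 [-0.78  0.69  1.68 -0.    0.77  2.39]
B 0 [-0.34  0.67  1.71 -0.    0.76 -1.18]
B 180 [-0.34  0.67  1.71 -0.    0.76  1.96]
```

```bash
cat >> h.py <<'E'
PHI=-12.35; TR=tube_axes(np.radians(PHI)); M=np.array([.6263,.1400,.127]); O=M-TR@[.16,0,0]
TT=np.stack([-TR[:,0],TR[:,1],-TR[:,2]],1)
def tp(x,y,z): return O+TR@np.array([x,y,z])
def loc(): return (np.array(manip.current_ee_pos())-O)@TR*1000
def st(s): print(s,"t",round(manip.current_time(),2),"tcp",loc().round(1),"F_tube",(np.array(manip.current_force())@TR).round(1),"M",(np.array(manip.current_ft_torque())@TR).round(2),"grip",round(manip.current_grip_width(),3),round(manip.current_grip_force(),1))
def pick(x,y,yaw):
    T=down(np.radians(yaw))
    manip.set_gripper(.6,60)
    manip.move_ptp([x,y,.12],T); manip.move_l([x,y,.028],max_speed=.12)
    manip.set_gripper(0,60); st("gripped")
    manip.move_l([x,y,.24],max_speed=.2)
E
python3 - <<'E'
from h import *
pick(.5573,-.150,137.8); st("lifted")
manip.move_ptp(tp(.235,0,.09),TT); st("hover")
out=[]
for n in ("wrist","top","scene"):
    p,W,c=cloud(n); np.savez(f"h1_{n}.npz",p=p,W=W); out.append(p[:,:,::-1])
cv2.imwrite("pics/h1.png",cv2.resize(np.hstack(out[:2]),(800,300)))
for n in ("wrist","top","scene"):
    P=np.load(f"h1_{n}.npz")["W"].reshape(-1,3);P=P[np.isfinite(P).all(1)];L=(P-O)@TR*1000
    for nm,z,xr in (("plate",64+12,(150,256)),("ribtop",64+56,(150,270)),("lip",20,(20,158))):
        k=L[(abs(L[:,2]-z)<3)&(abs(L[:,1])<40)&(L[:,0]>xr[0])&(L[:,0]<xr[1])]
        if len(k)>5: print(n,nm,len(k),"x",np.percentile(k[:,0],[1,99]).round(1),"y",np.percentile(k[:,1],[1,99]).round(1),"z",np.median(k[:,2]).round(1), "rect",[np.round(a,1) for a in cv2.minAreaRect(k[:,:2].astype(np.float32))])
E
```

```text
gripped t 8.03 tcp [ 106.4 -298.1  -82.7] F_tube [ 1.7 -0.3  6.3] M [ 0.08  0.12 -0.03] grip 0.177 59.1
lifted t 9.23 tcp [ 210.8 -298.    99.8] F_tube [-0.9 -0.5 -0.6] M [-0.07  0.02  0.01] grip 0.18 58.4
hover t 10.38 tcp [235.2  -1.1  89.6] F_tube [-0.7 -0.9 -0.3] M [-0.04  0.32  0.04] grip 0.18 58.5
wrist plate 6856 x [177.8 236.2] y [-24.2  20.8] z 76.5 rect [array([207.7,  -1.8]), array([63. , 46.3]), np.float64(0.2)]
wrist ribtop 2806 x [219.3 250.1] y [-19.6  16.6] z 120.0 rect [array([233.1,   1.2]), array([33.9, 35.8]), np.float64(33.4)]
wrist lip 4012 x [ 99.9 157.3] y [-30.7  30.7] z 21.8 rect [array([ 1.287e+02, -1.000e-01]), array([62.4, 58.8]), np.float64(89.8)]
top plate 150 x [198.8 255.9] y [-24.3  21.2] z 75.5 rect [array([226.7,  -0.9]), array([45.6, 59.5]), np.float64(88.3)]
top ribtop 66 x [234.3 251.4] y [-22.   11.7] z 119.3 rect [array([245.2,  -5.2]), array([15.3, 32.6]), np.float64(16.7)]
top lip 296 x [ 22.4 149.5] y [-30.4  22.3] z 20.5 rect [array([89. , -3.6]), array([135.2,  54.1]), np.float64(0.0)]
scene plate 91 x [189.9 255.6] y [-23.5  22.6] z 75.8 rect [array([ 2.209e+02, -2.000e-01]), array([46.3, 69.6]), np.float64(89.3)]
scene ribtop 67 x [227.7 252.1] y [-22.3  19. ] z 119.7 rect [array([240.3,  -1.9]), array([25.4, 41.8]), np.float64(8.3)]
scene lip 167 x [ 23.6 157.4] y [-30.9  32.1] z 20.4 rect [array([89.6,  1.4]), array([136.2,  64.6]), np.float64(0.2)]
```

View pics/h1.png

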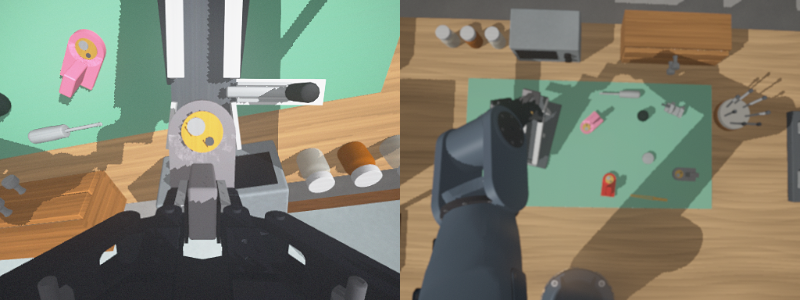

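The picture shows carrier B held square in the wrist view at (203,135), aimed down the channel between the lips, with the knob at (300,92) clear to the side. The fit says to shift about 1.5 mm towards +y. Next I lower onto the apron by force.

```bash
cat >> h.py <<'E'
def rel(tag,zoff):
    p,W,c=cloud("wrist"); cv2.imwrite(f"pics/{tag}.png",p[:,:,::-1])
    P=W.reshape(-1,3);P=P[np.isfinite(P).all(1)];L=(P-O)@TR*1000; x=loc()
    for nm,z,xr in (("plate",x[2]-26+12.7,(x[0]-60,x[0]-10)),("lip",21.5,(80,157))):
        k=L[(abs(L[:,2]-z)<2)&(abs(L[:,1])<36)&(L[:,0]>xr[0])&(L[:,0]<xr[1])]
        if len(k)>20:
            e=np.percentile(k[:,1],[1,99]); print(nm,"y",e.round(1),"mid",e.mean().round(2),"z",np.median(k[:,2]).round(2))
def lower(x,y,z0,lim=4,zmin=.018):
    z=z0
    while z>zmin:
        manip.move_l(tp(x,y,z),TT,max_speed=.03); f=np.array(manip.current_force())@TR
        if f[2]-F0[2]>lim: break
        z-=.001
    return z
F0=np.array([-.7,-.9,-.3])
E
python3 - <<'E'
from h import *
manip.move_l(tp(.235,.0004,.034),TT,max_speed=.1); manip.dwell(.2); st("low"); rel("low1",0)
z=lower(.235,.0004,.032); print("contact z",z); st("contact"); rel("low2",0)
E
```

```text
low t 11.43 tcp [235.4   0.6  34.6] F_tube [-0.2 -0.3 -1.4] M [0.02 0.36 0.02] grip 0.177 58.5
plate y [-22.6  22.5] mid -0.05 z 21.35
lip y [-30.8  30.6] mid -0.09 z 21.84
contact z 0.026999999999999996
contact t 12.98 tcp [235.2   0.4  27.3] F_tube [-1.8 -2.   5. ] M [-0.06  0.62  0.02] grip 0.173 59.3
plate y [-28.   28.8] mid 0.42 z 14.12
lip y [-30.8  30.6] mid -0.12 z 21.88
```

View pics/low2.png

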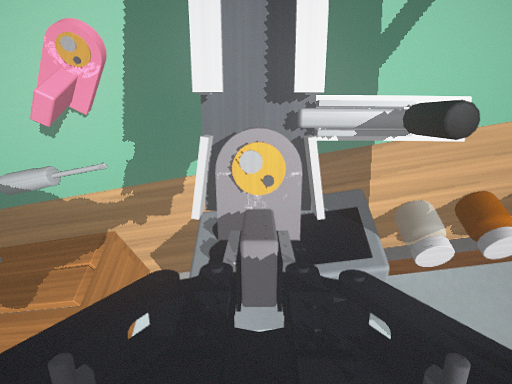

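The picture shows the carrier on the apron, centred between the guide walls (x 205 and 318 px), nose at (258,128) facing the channel. I slide it in with force checks.

```bash
cat >> h.py <<'E'
def slide(x0,x1,step,y,z,lim,speed=.05,fz=20):
    x=x0
    while x>x1+1e-6:
        x=max(x-step,x1); manip.move_l(tp(x,y,z),TT,max_speed=speed)
        f=np.array(manip.current_force())@TR-F0
        print(round(x*1000),f.round(1),end=" | ")
        if f[0]>lim or abs(f[1])>lim or abs(f[2])>fz: print("STOP"); break
    print(); st("slide end"); return x
E
python3 - <<'E'
from h import *
x=slide(.235,.140,.012,.0004,.0275,10)
if x<.141: x=slide(x,.066,.025,.0004,.0275,10,.08)
E
```

```text
223 [-2.4  0.7  2.9] | 211 [-2.3 -0.4  3.8] | 199 [-1.   0.5  0.5] | 187 [ 0.5  1.3 -0.7] | 175 [ 0.4  0.8 -1. ] | 163 [-0.1  0.1 -1.1] | 151 [ 0.1  0.5 -0.9] | 140 [-0.2  1.3 -1.1] | 
slide end t 16.14 tcp [140.    0.5  27.5] F_tube [-0.9  0.4 -1.4] M [-0.02  0.27  0.05] grip 0.174 58.5
115 [0.6 0.9 0. ] | 90 [ 0.3  0.1 -0.8] | 66 [ 0.6  1.1 -1.4] | 
slide end t 17.52 tcp [66.8  0.6 27.6] F_tube [-0.1  0.2 -1.7] M [-0.04  0.36  0.01] grip 0.179 58.6
```

Run:
```python
from h import *
x=slide(.066,.052,.0015,.0004,.0272,7,.03)
manip.set_gripper(.5); st("released")
manip.move_l(tp(x,.0004,.10),TT,max_speed=.15)
manip.move_l(tp(x+.06,.0004,.13),TT,max_speed=.15)
p,W,c=cloud("wrist"); cv2.imwrite("pics/rel1.png",p[:,:,::-1]); np.savez("rel1.npz",W=W)
P=W.reshape(-1,3);P=P[np.isfinite(P).all(1)];L=(P-O)@TR*1000
k=L[(abs(L[:,2]-57.5)<3)&(abs(L[:,1])<20)&(L[:,0]<150)&(L[:,0]>0)]; print("ribtop",len(k),np.percentile(k,[1,99],axis=0).round(1) if len(k) else 0)
W=cloud("scene")[1]; P=W.reshape(-1,3);P=P[np.isfinite(P).all(1)];L=(P-O)@TR*1000
k=L[(abs(L[:,2]-57)<3)&(abs(L[:,1])<20)&(L[:,0]<150)&(L[:,0]>0)]; print("scene ribtop",len(k),np.percentile(k,[1,99],axis=0).round(1) if len(k) else 0)
st("up")
```

```text
64 [2.  1.4 2.5] | 63 [1.7 1.9 4.3] | 62 [2.3 0.5 5.1] | 60 [2.4 1.3 5.8] | 58 [2.8 1.7 5.1] | 57 [ 8.  -0.9  3.4] | STOP

slide end t 19.02 tcp [58.   0.7 27.4] F_tube [ 7.3 -1.8  3.1] M [-0.03 -0.82  0.04] grip 0.178 59.2
released t 19.4 tcp [56.6  0.3 27.1] F_tube [ 0.1 -0.   0. ] M [-0.04  0.22 -0.02] grip 0.5 0.0
ribtop 1055 [[42.4 -7.4 55.7]
 [73.9  8.1 59.3]]
scene ribtop 21 [[47.  -6.5 54.3]
 [76.3  9.1 57.2]]
up t 20.73 tcp [115.6   0.  129.1] F_tube [-0.4 -0.2  0.1] M [0.02 0.26 0.01] grip 0.499 0.0
```

View pics/rel1.png

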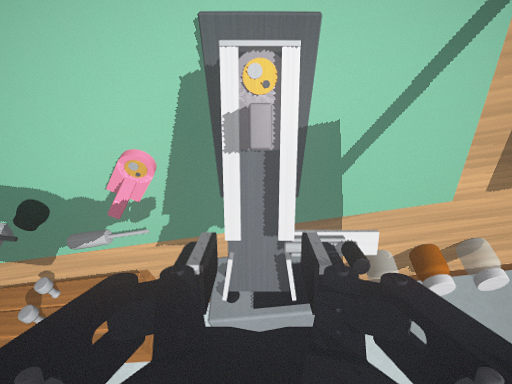

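The first carrier is home: nose at (258,52) is against the stop and the rib is at (261,127). The gripper is clear. Now the second carrier.

Run:
```python
from h import *
manip.move_l(tp(.14,-.03,.18),TT,max_speed=.25)
pick(.4500,-.3772,88.5)
manip.move_ptp(tp(.235,.0004,.09),TT); manip.dwell(.2); st("hover"); 
manip.move_l(tp(.235,.0004,.034),TT,max_speed=.1); manip.dwell(.2); st("low"); rel("lowA",0)
z=lower(.235,.0004,.030); st("contact"); print(z)
```

```text
gripped t 24.65 tcp [  57.7 -543.2  -54.5] F_tube [1.6 0.3 6.5] M [ 0.08  0.14 -0.08] grip 0.173 59.4
hover t 28.03 tcp [ 2.352e+02 -2.000e-01  8.980e+01] F_tube [-1.8  0.  -2.3] M [-0.02  0.37 -0.03] grip 0.175 58.5
low t 28.94 tcp [235.4   0.6  34.6] F_tube [-1.3  0.4 -1.6] M [-0.02  0.41 -0.  ] grip 0.178 58.5
plate y [-22.5  22.5] mid 0.01 z 21.31
lip y [-30.8  30.6] mid -0.1 z 21.85
contact t 30.02 tcp [235.2   0.4  27.4] F_tube [-2.1 -1.2  5.9] M [-0.1   0.64 -0.05] grip 0.177 59.6
0.026999999999999996
```

View pics/lowA.png

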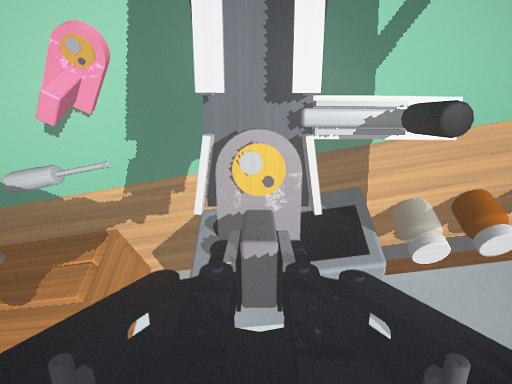

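Carrier A is held grey, nose first at (258,130), and centred. I slide it home.

Run:
```python
from h import *
x=slide(.235,.146,.015,.0004,.0275,10)
if x<.147:
    x=slide(x,.130,.0012,.0004,.0272,9,.03)
    manip.set_gripper(.5); st("released")
    manip.move_l(tp(x,.0004,.10),TT,max_speed=.15)
    manip.move_l(tp(x+.03,.0004,.15),TT,max_speed=.15)
    p,W,c=cloud("wrist"); cv2.imwrite("pics/rel2.png",p[:,:,::-1])
    P=W.reshape(-1,3);P=P[np.isfinite(P).all(1)];L=(P-O)@TR*1000
    for a,b in ((20,100),(100,175)):
        k=L[(abs(L[:,2]-57.5)<3)&(abs(L[:,1])<20)&(L[:,0]<b)&(L[:,0]>a)]; print("ribtop",len(k),np.percentile(k,[1,99],axis=0).round(1) if len(k) else 0)
    k=L[(abs(L[:,2]-47.5)<3)&(abs(L[:,1]-85)<18)&(abs(L[:,0]-172)<18)]; print("knob",len(k),np.percentile(k,[1,99],axis=0).round(1) if len(k) else 0)
    k=L[(abs(L[:,2]-13)<2)&(abs(L[:,1])<15)&(L[:,0]>140)&(L[:,0]<200)]; print("tail",len(k),np.percentile(k,[1,99],axis=0).round(1) if len(k) else 0)
```

```text
220 [-3.6  0.6  3.5] | 205 [-2.4 -0.   2.4] | 190 [-1.2  1.4  0.3] | 175 [-0.2  1.4 -1.6] | 160 [-0.4  1.  -1. ] | 146 [-0.9  0.6 -1.9] | 
slide end t 32.71 tcp [146.    0.5  27.5] F_tube [-1.6 -0.3 -2.2] M [0.06 0.37 0.04] grip 0.173 58.7
145 [3.1 0.9 2.9] | 144 [3.2 0.7 4.7] | 142 [1.9 1.6 4.4] | 141 [2.9 1.  6.3] | 140 [2.4 1.2 4.7] | 139 [3.1 0.8 5.9] | 138 [1.5 1.1 5.9] | 136 [6.4 1.1 3.6] | 135 [ 9.5 -0.9  1.7] | STOP

slide end t 34.96 tcp [137.2   0.9  27.7] F_tube [ 8.8 -1.8  1.4] M [-0.35 -1.37  0.03] grip 0.18 59.3
released t 35.34 tcp [134.6   0.3  27. ] F_tube [-0.4 -0.2 -0.2] M [ 0.01  0.28 -0.01] grip 0.501 0.0
ribtop 1020 [[42.9 -7.4 55.6]
 [73.8  8.  59.5]]
ribtop 790 [[122.4  -7.3  56. ]
 [153.2   7.8  59.4]]
knob 276 [[164.   76.3  44.9]
 [178.8  90.7  50.1]]
tail 234 [[140.3 -14.3  12.3]
 [159.4  14.9  15. ]]
```

View pics/rel2.png

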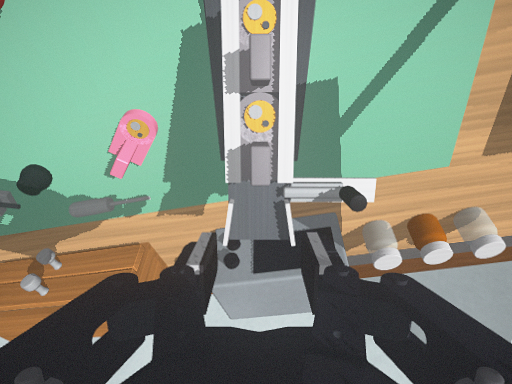

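Both carriers are in contact: the ribs are 79.5 mm apart and the second tail ends at x = 159.4 mm. The bolt path ahead is clear and the knob is at (353,197). I close the fingers and push the knob from its outer side.

Run:
```python
from h import *
manip.move_l(tp(.172,.06,.13),TT,max_speed=.2)
manip.set_gripper(0,30)
manip.move_l(tp(.172,.128,.10),TT,max_speed=.2)
manip.move_l(tp(.172,.128,.027),TT,max_speed=.1); manip.dwell(.1); st("beside")
f0=np.array(manip.current_force())@TR
y=.128; lim=9
while y>.054:
    y-=.004 if y>.076 else .002
    manip.move_l(tp(.172,y,.027),TT,max_speed=.06); f=np.array(manip.current_force())@TR-f0
    print(round(y*1000),f.round(1),end="|")
    if f[1]>lim or abs(f[0])>12 or abs(f[2])>12: print("STOP");break
st("pushed")
W=cloud("scene")[1]; P=W.reshape(-1,3);P=P[np.isfinite(P).all(1)];L=(P-O)@TR*1000
k=L[(abs(L[:,2]-47)<3)&(L[:,1]>20)&(L[:,1]<60)&(abs(L[:,0]-172)<14)]; print(len(k),np.percentile(k,[1,99],axis=0).round(1) if len(k) else 0)
```

```text
beside t 39.02 tcp [172.4 128.3  27.7] F_tube [-0.4  0.1  1.2] M [ 0.04  0.3  -0.02] grip -0.002 0.0
124 [ 0.5  0.3 -1.1]|120 [ 0.7  0.9 -2.1]|116 [ 0.4 -0.8 -1. ]|112 [-0.1 -0.6 -0.9]|108 [ 0.6 -0.1 -1.5]|104 [ 0.9  0.2 -1.1]|100 [ 0.4 -0.2 -1.8]|96 [-0.3  0.2 -0.4]|92 [-0.  -0.2 -1.2]|88 [ 0.1 -0.7 -1.7]|84 [ 1.2  0.6 -0.6]|80 [ 0.2  0.  -1.8]|76 [ 0.5 -1.  -1.8]|74 [ 0.   0.2 -0.2]|72 [ 0.4  0.3 -1.3]|70 [ 0.9 -0.3 -1.7]|68 [ 0.5 -0.  -1.4]|66 [ 0.9 -0.2 -1. ]|64 [-0.2  4.  -1.8]|62 [-1.4 13.2 -4.2]|STOP
pushed t 44.02 tcp [172.1  63.9  27.2] F_tube [-1.9 13.4 -3. ] M [ 2.28  0.57 -0.07] grip 0.001 7.1
30 [[171.4  36.3  44.2]
 [182.7  59.9  48.6]]
```

Run:
```python
from h import *
manip.move_l(tp(.172,.069,.027),TT,max_speed=.06)
manip.move_l(tp(.172,.085,.11),TT,max_speed=.2)
manip.move_l(tp(.18,.03,.18),TT,max_speed=.25); manip.dwell(.3)
p,W,c=cloud("wrist"); cv2.imwrite("pics/fin.png",p[:,:,::-1])
for n in ("wrist","scene"):
    if n=="scene": p2,W,c=cloud(n); cv2.imwrite("pics/fin_s.png",p2[:,:,::-1])
    P=W.reshape(-1,3);P=P[np.isfinite(P).all(1)];L=(P-O)@TR*1000
    for nm,z,yr,xr in (("knob",47.5,(25,100),(150,190)),("rib1",57,(-20,20),(20,100)),("rib2",57,(-20,20),(100,170)),("bar",11.5,(-30,25),(163,180))):
        k=L[(abs(L[:,2]-z)<2.5)&(L[:,1]>yr[0])&(L[:,1]<yr[1])&(L[:,0]>xr[0])&(L[:,0]<xr[1])]
        print(n,nm,len(k),np.percentile(k,[1,99],axis=0).round(1).tolist() if len(k) else 0)
st("end")
```

```text
wrist knob 209 [[164.1, 34.9, 45.8], [178.5, 49.7, 49.9]]
wrist rib1 809 [[42.4, -6.9, 55.3], [73.7, 8.4, 59.3]]
wrist rib2 663 [[123.0, -7.4, 55.0], [153.3, 8.2, 59.2]]
wrist bar 391 [[166.4, -18.0, 9.8], [175.9, 24.9, 13.9]]
scene knob 14 [[170.5, 36.1, 45.3], [180.4, 51.9, 48.0]]
scene rib1 19 [[48.2, -6.9, 54.7], [76.4, 6.9, 57.3]]
scene rib2 23 [[124.5, -5.7, 54.6], [157.1, 10.1, 57.1]]
scene bar 27 [[169.5, -12.5, 9.3], [178.7, 23.3, 12.0]]
end t 45.83 tcp [179.6  30.2 179.4] F_tube [-0.3 -0.5 -0.2] M [-0.05  0.24  0.02] grip 0.002 0.0
```

View pics/fin.png

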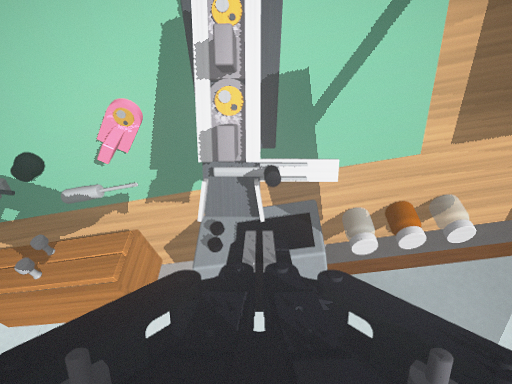

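The bolt bar now lies across the mouth. The knob, at (272,176), is at y of about 42 mm, against its end stop, and both carriers are home. I hand the job in.

```bash
python3 -c "
from bench import manip
print(manip.sign_off())"
```

```text
the job is handed in; nothing more can be done
None
```

I handed the job in at about 46 s: both grey carriers are in the tube nose-down, fully home and touching, and the bolt is closed across the mouth against its end stop.

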